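# Lock the lye bottle in its holder and take off its safety cap

## Task

Swing the raised drop bar of the bench holder down until it rests fully in its catch across the front of the square bottle. Then take the bottle's push-and-turn safety cap: press it down, and keeping it pressed twist it about a quarter turn counter-clockwise until it is free, and lift it straight up. Finish while still holding the cap, level and still, a few centimetres clear above the bottle's open mouth; the bottle stays seated in the holder, the bar stays closed, and the plate, bun, brush and oil bottle are left where they are.

Things in the scene. Friction and masses are not known exactly. Their poses are not given: they have to be found in the camera images.
- holder: Aluminium holder screwed to the table, base 110 x 176 x 8 mm, 68 mm walls on three sides, a low lip in front (its -x side). Origin: on the table, under the common upright axis of bottle and cap; z up, y to the left of one looking along its +x. Front left (y = +60 mm) stands the bar's pivot post, front right (y = -55 mm) the U-shaped steel catch, both up to 74 mm high.
- latch (a joint): Steel drop bar, swings in the upright plane 55 mm in front of the holder's origin. 0 = level, in the catch, at its stop; grows as the free end rises; 1.57 = upright. Stiff: stays where it is left, moves with 1 to 2 N at its end. Bar 10 mm wide, 14 mm high, ending in a flat thumb pad 26 x 30 mm, 8 mm thick, centred 129 mm from the pivot.
- latch_hinge (a point): Pivot axis of the drop bar, fixed to the holder, 62 mm above the table; axes as the holder's.
- latch_pad (a point): Centre of the upper face of the bar's thumb pad (69 mm above the table when the bar is closed; then at x = -55, y = -69 mm in the holder). Its z axis is the upper face's normal, its -y axis points along the bar to the free end.
- cap_center (a point): Centre (half-way up) of the grey round plastic safety cap, 56 mm in diameter (16 small flats), 34 mm high, 35 g; z up. Locked, its centre is 120 mm and its top 137 mm above the table, and it cannot turn until pressed. Its underside is 10 mm above the bottle's shoulder.
- cap: The cap; origin 17 mm under its centre. It sits on a spring: 5 N starts it, 9 N at 5 mm, bottoms at 8 mm with 11 N. Pressed 5 mm or more (6.5 is good), kept pressed and turned counter-clockwise seen from above by 55 to 130 degrees (75 is good), it is free, springs up a little and lifts straight off. Clockwise it is blocked.
- bottle_mouth (a point): Centre of the top of the bottle's neck, 124 mm above the table (4 mm above the locked cap's centre); z up. The neck reaches 21 mm up into the cap, so the cap must rise 21 mm to come off.
- bottle: White square plastic bottle standing loose in the holder with 1.5 mm play: body 70 x 70 mm, 72 mm high, then shoulder and neck (116 mm in all without cap); 0.35 to 0.7 kg. Origin: centre of its underside, 8 mm above the table when seated.
- bun_plate: Bystander: glazed plate, 150 mm across, with three buns, 40 mm high. Origin: centre of its underside.
- oil_bottle: Bystander: round clear bottle, 64 mm across, 200 mm high. Origin: centre of its underside.
- bun: Bystander: one flat bun, 66 mm across, 24 mm high. Origin: centre of its underside.
- brush: Bystander: pastry brush lying on the table. Origin: near its middle.
Mind the look-alikes: they are no part of the job. Leave any blue look-alike of the cap alone.

How it is judged (in metres and radians):
On the way, in this order (a step that is already met when the one before it is completed fails the run):
1. the drop bar rests in its catch (value of joint latch below 0.06 rad), for 0.2 s.
2. the cap is turned while pressed down (angle between the x axis of cap_center and the x axis of bottle_mouth, either way round above 0.4 rad and z of cap_center in the frame of bottle_mouth below -0.0075 m), for 0.05 s.
3. the cap is off, clear above the mouth, with the bar closed (z of cap_center in the frame of bottle_mouth above 0.03 m and value of joint latch below 0.06 rad), for 0.2 s.
At the end, for the whole second after the job is handed in: Bar in its catch (within 0.06 rad). Cap held by the fingers, clear of bottle and holder: its centre 30 to 160 mm above the neck top, within 30 mm of its axis, tilted under 0.35 rad, slower than 0.03 m/s. Bottle seated in the holder (within 6 mm), upright (0.1 rad) (all of step 3 and z of cap_center in the frame of bottle_mouth below 0.16 m and horizontal distance between cap_center and bottle_mouth below 0.03 m and angle between cap's own z axis and vertical below 0.35 rad and linear speed of cap below 0.03 m/s and contact force between the fingers and cap above 1 N and contact force between cap and bottle below 0.1 N and contact force between cap and holder below 0.1 N and distance between bottle and holder below 0.014 m and angle between bottle's own z axis and vertical below 0.1 rad); the arm keeps its last pose, push and grip.
It fails at once if the cap came off while the bar was not closed (value of joint latch above 0.15 rad and z of cap_center in the frame of bottle_mouth above 0.01 m).
It fails at once if the bottle was lifted out or tipped (distance between bottle and holder above 0.03 m or angle between bottle's own z axis and vertical above 0.3 rad).
It fails at once if a bystander was moved (distance of any of bun_plate, oil_bottle, bun, brush from where it was at the start of the episode above 0.03 m).
It also fails if it takes over 50 s, if anything falls off the work surface, if the arm or the gripper's body presses on something with over 40 N, if the wrist force passes 120 N, or if a joint passes its speed limit or range.

## Robot

A 6-joint arm with a two-finger parallel gripper is mounted at the origin on the work surface. World frame = base frame: x ahead of the robot, y to its left, z up, the work surface at z = 0. Lengths are in m, angles in degrees, forces in N, time in s.
With the tool pointing down it reaches from about 0.35 to 0.875 m from the base axis. Payload 4.2 kg.
Tool frame: the origin (TCP) lies at the very end of the fingers, on their centre line; the grasp point (between the pads) lies 19 mm behind it; z points along the fingers, y is the line along which they close (so a half turn about z gives the same grasp; the last joint's range is limited). The gripper opens to 87 mm and grips with 3 to 60 N. Pads are 19 mm wide; open, the fingers measure 117 mm over their backs; the gripper's body (75 mm by 190 mm) begins 51 mm behind the grasp point.
Start: joints at [14.817, 22.042, 0.453, 0, -68.411, -14.817], TCP at [0.625, 0, 0.223] pointing down, gripper open.
Joint ranges: [-179.83, 179.83], [-69.29, 118.12], [-61.27, 80.66], [-181.25, 117.63], [-171.15, -9.14], [-177.46, 177.46]. Speed limits (degrees/s): [159.86, 159.86, 180, 180, 180, 180].

## Interface

Orientations are given as a 3x3 rotation matrix whose columns are the frame's x, y, z axes.
In Python, from station import sense, cams, r gives the robot as it stands. The module is installed in compiled form; this text tells all that it offers.
- The arm moves only by the tool step_arm, never from a script. Its argument "targets" is text: rows parted by semicolons, each of 4 numbers parted by spaces: the shift along the tool's x, y, z in cm, then the turn about the tool's z in degrees. In form: x y z turn; .... A call has 1 to 12 rows; each row shifts and turns the commanded pose from where the row before left it, along the tool's axes as they then stand; what a row does not reach is not made up. A row lasts 1/12 s, in which the tool goes at most 41.7 mm and 7.16 degrees, less where a joint would pass 70% of its speed; a pose out of reach is approached as far as the arm can. A call with a gripper value outside its range is refused whole. "claw" is the finger opening in cm, from 0 to 8.7, set as the call begins (left out, the last holds). The fingers move at their own pace and stop on an object; the grip force is fixed at half the most. Time passes only in rows, so rows that do not move let the fingers close. It gives the time, the measured TCP pose, the force, the opening and the grip force at its end, in the units of the state.
- sense(): the state, without advancing time (a new reading comes with each control period).
- cams.capture(name): name is "scene" or "side" or "wrist"; returns a dict with "frame" (384x512x3 uint8, blue, green, red), "vertical_fov" (degrees; the focal length in pixels is half the picture's height over the tangent of half this angle, whatever the lens; pixels are square), "cx", "cy" (the principal point, pixels), "dist_coeffs" ([k1, k2, p1, p2, k3] as OpenCV has them; the pictures are not rectified), "eye" and "rotation" of the camera in the world; the wrist camera has in their place "tool_from_camera" (4x4, takes a point from camera to tool coordinates, whose origin is the TCP and whose axes are the flange's). Camera axes: x right, y down, z forward; pixel columns grow to the right and rows downward; lengths in m; the calibration is good to about 2 mm. A picture is of the moment at which its call begins: read the wrist's pose just before it. There is no depth.
- r.finish_job(): hands the job in; it is judged then, once.
The state is a dict: "time_s": time; "joints": joint angles; "joint_velocities": joint speeds; "effort": joint torques, N m; "tcp_pos": TCP position; "ee_rot": TCP orientation; "wrist_force": force on the tool from outside, world axes, zero at the start; "moment": the same for the moment, N m; "gripper_width": opening from 0.0 (shut) to 1.0 (fully open); "gripper_force": force on a finger pad.
Only numpy, scipy, OpenCV 4.12 (cv2) and the standard library are available. Lean on these libraries where they do the work, as an engineer would, in place of code of your own. Each camera call takes 0.05 s, during which the arm holds its last target. There are 200 camera calls.

## Working session

There is one attempt and no reset: what is moved stays moved. The work goes in short steps, Python scripts to look and compute and a tool call to move; the robot and the scene stay as the last step left them, time stands still between calls to the robot, and variables do not carry over. Pictures are saved under pics/ and viewed, at most 10 in all, crops included, and the job is handed in when it is done.

Besides the shell and the picture viewer there is one more tool, called after "Request:" as name(argument=value, ...) on one line, values as JSON. step_arm: Moves the arm, as the interface text tells. Its arguments: {"type":"object","properties":{"targets":{"type":"string"},"claw":{"type":"number"}},"required":["targets"]}

```bash
mkdir -p pics; cat > h.py <<'E'
import numpy as np, cv2
from station import sense, cams, r
def cap(name):
    s=sense(); c=cams.capture(name)
    f=192/np.tan(np.radians(c["vertical_fov"])/2)
    c["K"]=np.array([[f,0,c["cx"]],[0,f,c["cy"]],[0,0,1.]]); c["D"]=np.array(c["dist_coeffs"],float)
    if name=="wrist":
        T=np.array(c["tool_from_camera"]);R=np.array(s["ee_rot"])
        c["R"]=R@T[:3,:3]; c["e"]=np.array(s["tcp_pos"])+R@T[:3,3]
    else: c["R"]=np.array(c["rotation"]);c["e"]=np.array(c["eye"])
    return c
def ray(c,u,v):
    p=cv2.undistortPoints(np.array([[[u,v]]],float),c["K"],c["D"])[0,0]
    d=c["R"]@np.array([p[0],p[1],1]); return d/np.linalg.norm(d)
def onz(c,u,v,z):
    d=ray(c,u,v); return c["e"]+d*(z-c["e"][2])/d[2]
def proj(c,P):
    return cv2.projectPoints(np.array(P,float).reshape(-1,1,3),cv2.Rodrigues(c["R"].T)[0],-c["R"].T@c["e"],c["K"],c["D"])[0][:,0]
def tri(c1,a,c2,b):
    d1,d2=ray(c1,*a),ray(c2,*b)
    t=np.linalg.lstsq(np.c_[d1,-d2],c2["e"]-c1["e"],rcond=None)[0]
    p,q=c1["e"]+t[0]*d1,c2["e"]+t[1]*d2
    return (p+q)/2,np.linalg.norm(p-q)
def save(o,n): np.save(n,o,allow_pickle=True)
def load(n): return np.load(n,allow_pickle=True).item()
E
python3 - <<'E'
from h import *
for n in ["scene","side","wrist"]:
    c=cap(n); save(c,n+"0.npy"); cv2.imwrite(f"pics/{n}0.png",c["frame"]); print(n,c["e"].round(3),c["R"][:,2].round(2),c["K"][0,0].round(1),c["D"])
print(sense())
E
```

```text
scene [1.201 0.583 0.747] [-0.52 -0.58 -0.63] 389.0 [-0.03568224  0.          0.          0.          0.        ]
side [ 0.224 -1.051  1.109] [ 0.28  0.69 -0.67] 452.2 [-0.16498227  0.          0.          0.          0.        ]
wrist [ 0.625 -0.076  0.384] [-0.    0.28 -0.96] 306.1 [-0.0701636  0.         0.         0.         0.       ]
{'time_s': 0.15, 'joints': array([ 1.48154435e+01,  2.20801282e+01,  4.00935609e-01, -2.04269684e-02,
       -6.84132436e+01, -1.48181067e+01]), 'joint_velocities': array([ 0.07443425, -0.1397271 ,  0.18213977,  0.0827757 , -0.05692544,
        0.0101645 ]), 'effort': array([ 3.86667998e-04, -3.91052306e+01,  1.87588084e+01,  4.22235444e+00,
        1.23758311e-02, -1.38926293e-04]), 'tcp_pos': array([6.24559183e-01, 5.53677766e-06, 2.21738330e-01]), 'ee_rot': array([[-1.77839037e-04, -9.99998632e-01, -1.64442867e-03],
       [-9.99999980e-01,  1.77990628e-04, -9.20384723e-05],
       [ 9.23310393e-05,  1.64441226e-03, -9.99998644e-01]]), 'wrist_force': array([ 0.03505459, -0.09501463,  0.40571481]), 'moment': array([ 0.01307759, -0.03913704, -0.02741208]), 'gripper_force': 0.0, 'gripper_width': 0.9994896248625196}
```

View pics/scene0.png

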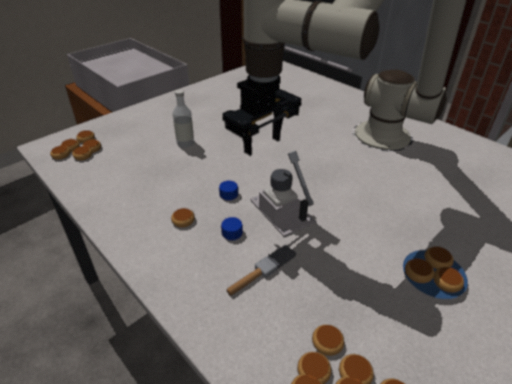

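View pics/side0.png

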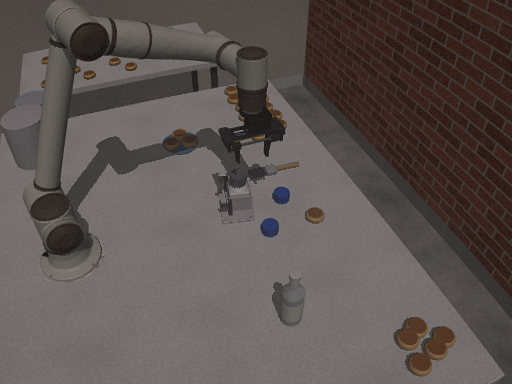

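The scene picture shows the holder at about (285,200) with the grey cap at (281,180) and the raised bar running from (303,205) to (294,155). In the side picture the holder is at (238,200) and the cap at (238,176). The two blue look-alikes, the bun and the brush are beside it. I'll enlarge both.

```bash
python3 - <<'E'
from h import *
a=load("scene0.npy")["frame"][140:240,235:335]; b=load("side0.npy")["frame"][150:235,200:285]
f=lambda x:cv2.convertScaleAbs(cv2.resize(x,(400,400),interpolation=cv2.INTER_CUBIC),alpha=1.6)
cv2.imwrite("pics/z0.png",np.hstack([f(a),f(b)]))
c1,c2=load("scene0.npy"),load("side0.npy")
print(onz(c1,281,174,.137),onz(c2,238,172,.137))
E
```

```text
[0.58848823 0.03664675 0.137     ] [0.59138219 0.04580543 0.137     ]
```

View pics/z0.png

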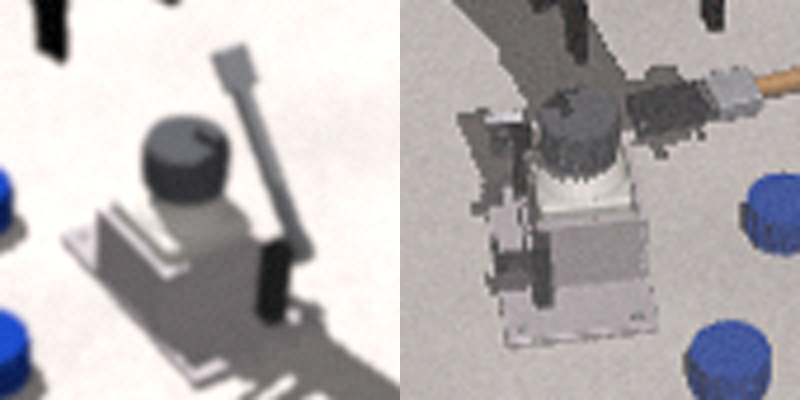

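View pics/wrist0.png

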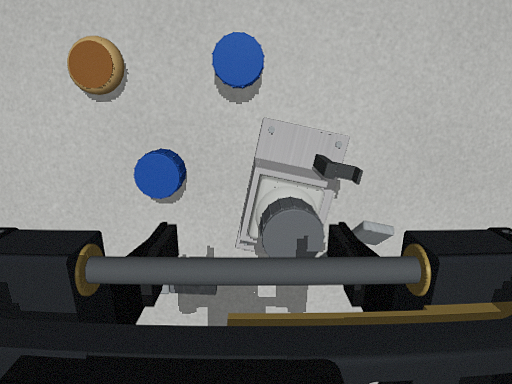

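The crops show the pivot post at scene (303,205), with the bar rising to its pad at (294,157), and the catch on the far side. The wrist view shows the holder base corners at (265,118) and (350,135), the cap at (292,230), a dark post at (337,167) and the pad at (373,232).

```bash
python3 - <<'E'
from h import *
w,c1,c2=[load(n+"0.npy") for n in("wrist","scene","side")]
print(w["R"].round(2))
print("cap",onz(w,291,232,.137))
for p in[(265,118),(350,135)]: print("base",onz(w,*p,.008))
print("tip",onz(w,337,162,.074), onz(w,373,229,.195))
print("pad scene-wrist",tri(c1,(235+235/4,140+63/4),w,(373,232)))
print("post scene",onz(c1,235+300/4,140+250/4,.062))
p=onz(w,337,162,.074)
for c in(c1,c2): print(proj(c,[p,[.589,.04,.137]]).round(1))
print("side base",[onz(c2,200+x/4.706,150+y/4.706,.008).round(3) for x,y in[(105,345),(257,328)]])
E
```

```text
[[-1.    0.   -0.  ]
 [ 0.    0.96  0.28]
 [ 0.    0.28 -0.96]]
cap [0.5912966  0.03226816 0.137     ]
base [ 0.60981157 -0.05910736  0.008     ]
base [ 0.50546743 -0.03931255  0.008     ]
tip [ 0.53780535 -0.01800482  0.074     ] [0.54386225 0.00503245 0.195     ]
pad scene-wrist (array([0.52755837, 0.02325834, 0.15947468]), np.float64(0.0014001464032521926))
post scene [0.54828805 0.11098939 0.062     ]
[[278.4 176.1]
 [281.8 174.6]]
[[229.6 202. ]
 [237.9 173.2]]
side base [array([ 0.502, -0.041,  0.008]), array([ 0.609, -0.064,  0.008])]
```

Request:
step_arm(targets="0 0 0 5.35;0 0 0 5.35;-0.2 2.4 0 0;-0.2 2.4 0 0;-0.2 2.4 0 0;0 2.35 0 0;0 0 0 0;0 0 0 0;0 0 0 0", claw=0)

```text
time_s: 0.9
tcp_pos: [0.5327, 0.0237, 0.2228]
ee_rot: [[-0.185, -0.983, 0.001], [-0.983, 0.185, 0.0], [-0.0, -0.001, -1.0]]
wrist_force: [0.4, 0.5, 0.0]
gripper_width: 0.405
gripper_force: 0.0
```

```bash
python3 - <<'E'
from h import *
for n in ["scene","wrist"]:
    c=cap(n); save(c,n+"1.npy")
s=sense();print(s["tcp_pos"],s["ee_rot"],s["gripper_width"])
a=load("scene1.npy")["frame"][110:230,235:335]; b=load("wrist1.npy")["frame"]
cv2.imwrite("pics/z1.png",np.hstack([cv2.resize(a,(320,384),interpolation=cv2.INTER_CUBIC),b[:,:480]]))
E
```

```text
[0.53297816 0.02361422 0.22236585] [[-1.85973014e-01 -9.82554851e-01  5.01882443e-05]
 [-9.82554851e-01  1.85973011e-01 -6.67682547e-05]
 [ 5.62698136e-05 -6.17297965e-05 -9.99999997e-01]] 0.3089465747457004
```

View pics/z1.png

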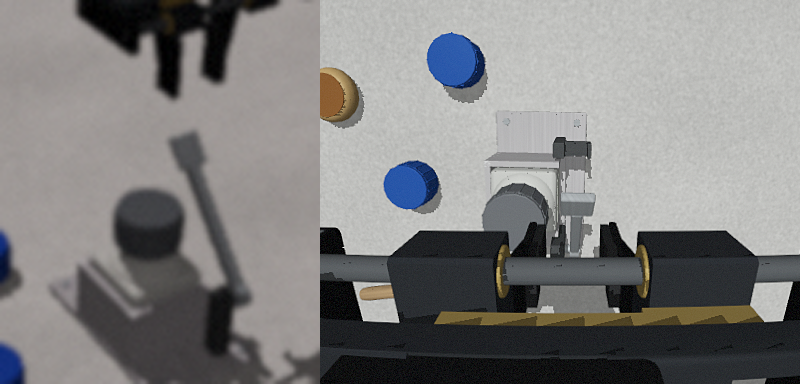

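The left part shows the pad just below the fingertips. In the wrist view the holder edges run straight, so the yaw is good. The pad is at about (258,203) in line with the fingers, and the cap spans columns 162–229.

```bash
python3 - <<'E'
from h import *
w,c1=load("wrist1.npy"),load("scene1.npy")
pad=tri(c1,(235+186/3.2,110+152/3.2),w,(258,203));print(pad)
for z in(.137,.115):print("cap",onz(w,162,225,z),onz(w,229,225,z))
b=[onz(w,497-320,111,.008),onz(w,587-320,113,.008)];print("base",b)
print("pad edges z.16",onz(w,242,203,.165),onz(w,275,203,.165))
m=np.arctan2(*(b[1]-b[0])[1::-1]);print(np.degrees(m))
# cap top in scene: dark blob extents
print("cap scene top",onz(c1,235+149/3.2,110+207/3.2,.137))
E
```

```text
(array([0.52941277, 0.02410881, 0.15558318]), np.float64(0.0003924902267445917))
cap [0.61635761 0.03477375 0.137     ] [0.5585289  0.04548092 0.137     ]
cap [0.6249915  0.04236623 0.115     ] [0.56202358 0.05402494 0.115     ]
base [array([ 0.61029583, -0.05967973,  0.008     ]), array([ 0.50464552, -0.0369232 ,  0.008     ])]
pad edges z.16 [0.54072581 0.01893422 0.165     ] [0.51624799 0.0235522  0.165     ]
167.84449796694958
cap scene top [0.5895779  0.03972352 0.137     ]
```

Request:
step_arm(targets="0.4 0.3 1.5 0;0 0 1.5 0;0 0 1.2 0;0 0 0 0;0 0 0 0;0 0 0.95 0;0.7 0 0.7 0;0.7 0 0.7 0;0.7 0 0.75 0;0.45 0 0.8 0;0.45 0 0.8 0")

```text
time_s: 1.92
tcp_pos: [0.5224, -0.0102, 0.1327]
ee_rot: [[-0.186, -0.982, -0.001], [-0.982, 0.186, -0.0], [0.001, 0.001, -1.0]]
wrist_force: [0.0, -1.3, 2.5]
gripper_width: 0.006
gripper_force: 0.8
```

Request:
step_arm(targets="0.5 0 0.8 0;0.45 0 0.8 0;0.3 0 0.8 0;0.25 0 0.8 0;0.2 0 0.8 0;0.2 0 0.8 0;0.1 0 0.8 0;0 0 0.5 0;0 0 0.2 0;0 0 0.1 0")

```text
time_s: 2.75
tcp_pos: [0.5189, -0.029, 0.0693]
ee_rot: [[-0.185, -0.983, -0.001], [-0.983, 0.185, -0.001], [0.001, 0.001, -1.0]]
wrist_force: [-2.5, -0.4, 5.5]
gripper_width: 0.003
gripper_force: 2.5
```

Request:
step_arm(targets="0 0 0.15 0;0 0 0.1 0;0 0 0 0;0 0 0 0;0 0 0 0")

```text
time_s: 3.17
tcp_pos: [0.5191, -0.029, 0.069]
ee_rot: [[-0.185, -0.983, 0.0], [-0.983, 0.185, -0.001], [0.001, -0.0, -1.0]]
wrist_force: [-5.0, 0.1, 12.0]
gripper_width: 0.0
gripper_force: 6.0
```

Request:
step_arm(targets="0 0 -1 0;0 0 -3 0;0 0 -4 0;0 0 -4 0;-0.2 -1.3 -3 0;-0.2 -1.3 -3 0;-0.2 -1.3 0 0;-0.4 -1.4 0 0;0 0 0 0;0 0 0 0")

```text
time_s: 4.0
tcp_pos: [0.5733, -0.0287, 0.2469]
ee_rot: [[-0.186, -0.983, -0.0], [-0.983, 0.186, 0.0], [-0.0, 0.0, -1.0]]
wrist_force: [-0.5, 0.3, -0.8]
gripper_width: 0.005
gripper_force: 0.0
```

Request:
step_arm(targets="0 0 0 0;0 0 0 0;0 0 0 0", claw=8.7)

```text
time_s: 4.25
tcp_pos: [0.5726, -0.0289, 0.2471]
ee_rot: [[-0.186, -0.983, -0.0], [-0.983, 0.186, -0.0], [0.0, 0.0, -1.0]]
wrist_force: [0.4, 0.1, -0.4]
gripper_width: 0.152
gripper_force: 0.0
```

```bash
python3 - <<'E'
from h import *
for n in ["scene","wrist"]:
    c=cap(n); save(c,n+"2.npy")
s=sense();print(s["tcp_pos"],s["ee_rot"].round(4),s["gripper_width"])
a=load("scene2.npy")["frame"][110:230,235:335]; b=load("wrist2.npy")["frame"]
cv2.imwrite("pics/z2.png",np.hstack([cv2.resize(a,(320,384),interpolation=cv2.INTER_CUBIC),b[:,:480]]))
E
```

```text
[ 0.5728526  -0.02888685  0.24716189] [[-0.1855 -0.9826  0.    ]
 [-0.9826  0.1855 -0.    ]
 [ 0.     -0.     -1.    ]] 0.23870793141077054
```

View pics/z2.png

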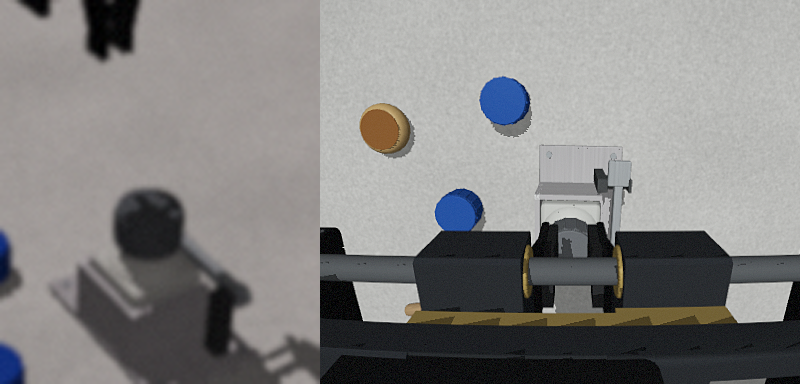

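The bar now lies level in its catch, with the pad at wrist pixel (300,172). The gripper hides the cap, so I'll shift to see it clearly.

Request:
step_arm(targets="-3.5 0 0 0;-3.5 0 0 0;-3.5 0 0 0;-1 0 0 0;0 0 0 0;0 0 0 0")

```text
time_s: 4.85
tcp_pos: [0.5943, 0.0844, 0.2468]
ee_rot: [[-0.184, -0.983, -0.001], [-0.983, 0.184, -0.0], [0.001, 0.001, -1.0]]
wrist_force: [0.2, -0.5, -1.0]
gripper_width: 0.695
gripper_force: 0.0
```

```bash
python3 - <<'E'
from h import *
c=cap("wrist"); save(c,"wrist3.npy"); s=sense();print(s["tcp_pos"],s["gripper_width"])
cv2.imwrite("pics/w3.png",c["frame"])
print(proj(c,[[.590,.037,.137],[.529,-.024,.069]]))
E
```

```text
[0.59422821 0.08369381 0.24697024] 0.7438861802956018
[[248.00278118 136.75412019]
 [295.40803974  61.64014141]]
```

View pics/w3.png

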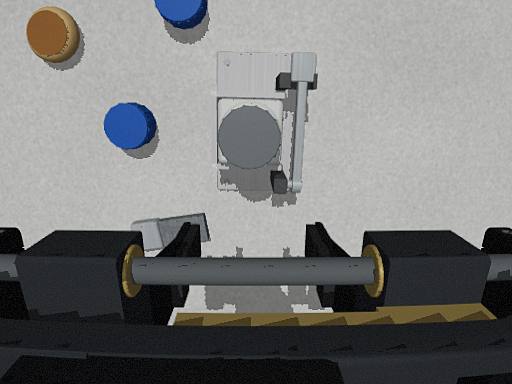

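The cap's grey disc is clear, centred near (249,137) with a radius of about 31 px. The bar is closed along column 300. I'll fit the disc.

```bash
python3 - <<'E'
from h import *
c=load("wrist3.npy");f=c["frame"];g=cv2.cvtColor(f,cv2.COLOR_BGR2GRAY)
ref=int(np.median(g[125:150,238:260]));m=cv2.inRange(g,ref-14,ref+14)
m[:, :210]=0;m[:,290:]=0;m[:98]=0;m[175:]=0
m=cv2.morphologyEx(m,cv2.MORPH_OPEN,np.ones((5,5)))
k=max(cv2.findContours(m,0,1)[0],key=cv2.contourArea)
(x,y),rad=cv2.minEnclosingCircle(k);M=cv2.moments(k);u=(M["m10"]/M["m00"],M["m01"]/M["m00"])
print(ref,x,y,rad,u,cv2.boundingRect(k))
P=onz(c,*u,.137);print(P, onz(c,u[0]+rad,u[1],.137)-P)
s=sense();d=P-np.array(s["tcp_pos"]);print("tool shift cm",np.array(s["ee_rot"]).T@d*100,s["joints"],s["wrist_force"])
E
```

```text
109 246.55780029296875 144.14739990234375 39.29869079589844 (249.11545454545455, 141.06) (219, 106, 61, 69)
[0.58974502 0.0408975  0.137     ] [-0.03417653  0.00637107  0.        ]
tool shift cm [ 4.28319494 -0.35853034 10.99892977] [ 2.34651612e+01  1.87388334e+01 -9.55425458e-01  8.73889487e-03
 -7.03428595e+01 -3.41609006e+01] [-0.0501389   0.40709931  0.84199525]
```

Request:
step_arm(targets="2.4 -0.4 0 0;2.27 0 1.5 0;0 0 3 0;0 0 3 0;0 0 3 0;0 0 2 0;0 0 1.1 0;0 0 0 0;0 0 0 0", claw=8.7)

```text
time_s: 5.65
tcp_pos: [0.5902, 0.0367, 0.1117]
ee_rot: [[-0.186, -0.983, 0.001], [-0.983, 0.186, -0.0], [0.0, -0.001, -1.0]]
wrist_force: [-0.4, 0.1, -0.4]
gripper_width: 1.0
gripper_force: 0.0
```

Request:
step_arm(targets="0 0 0 0;0 0 0 0;0 0 0 0;0 0 0 0;0 0 0 0;0 0 0 0;0 0 0 0;0 0 0 0;0 0 0 0", claw=4.5)

```text
time_s: 6.4
tcp_pos: [0.5895, 0.0376, 0.1114]
ee_rot: [[-0.185, -0.983, -0.0], [-0.983, 0.185, -0.0], [0.0, 0.0, -1.0]]
wrist_force: [-2.7, 0.4, 4.5]
gripper_width: 0.641
gripper_force: 30.0
```

Request:
step_arm(targets="0 0 0.25 0;0 0 0.25 0;0 0 0.2 0;0 0 0 0;0 0 0 0;0 0 0 0")

```text
time_s: 6.9
tcp_pos: [0.5899, 0.0375, 0.1055]
ee_rot: [[-0.185, -0.983, 0.001], [-0.983, 0.185, -0.0], [0.0, -0.001, -1.0]]
wrist_force: [-4.9, 1.3, 10.0]
gripper_width: 0.644
gripper_force: 30.0
```

Request:
step_arm(targets="0 0 0.07 0;0 0 0 -6;0 0 0 -7;0 0 0 -7;0 0 0 -7;0 0 0 -7;0 0 0 -7;0 0 0 -7;0 0 0 0")

```text
time_s: 7.65
tcp_pos: [0.5908, 0.0378, 0.1052]
ee_rot: [[0.61, -0.792, 0.003], [-0.792, -0.61, 0.0], [0.002, -0.002, -1.0]]
wrist_force: [-3.3, 1.5, 9.0]
gripper_width: 0.638
gripper_force: 30.0
```

Request:
step_arm(targets="0 0 0 -7;0 0 0 -7;0 0 0 -7;0 0 0 -7;0 0 0 -4;0 0 0 0;0 0 0 0;0 0 0 0")

```text
time_s: 8.32
tcp_pos: [0.5908, 0.038, 0.1051]
ee_rot: [[0.936, -0.352, 0.003], [-0.352, -0.936, 0.0], [0.002, -0.001, -1.0]]
wrist_force: [-2.9, 2.2, 8.9]
gripper_width: 0.643
gripper_force: 30.0
```

```bash
python3 - <<'E'
from h import *
s=sense();print(s["tcp_pos"],s["wrist_force"],s["moment"],s["gripper_force"],s["joints"])
c=cap("scene");save(c,"scene4.npy")
a=c["frame"][110:230,235:335];cv2.imwrite("pics/z4.png",cv2.resize(a,(500,600),interpolation=cv2.INTER_CUBIC))
E
```

```text
[0.59080947 0.03799115 0.10512786] [-2.88096027  2.19336695  8.86206594] [0.47800446 1.17147749 0.0073008 ] 30.001633002402315 [ 1.93556660e+01  2.49235441e+01 -1.33709470e+01  4.03115265e-02
 -5.15483079e+01  4.99871900e+01]
```

Request:
step_arm(targets="0 0 -0.3 0;0 0 -0.3 0;0 0 -0.3 0;0 0 -0.3 0;0 0 0 0;0 0 0 0")

```text
time_s: 8.87
tcp_pos: [0.5898, 0.0373, 0.1149]
ee_rot: [[0.935, -0.354, -0.0], [-0.354, -0.935, -0.0], [-0.0, 0.0, -1.0]]
wrist_force: [-0.4, -0.1, 0.1]
gripper_width: 0.639
gripper_force: 30.0
```

Request:
step_arm(targets="0 0 -0.5 0;0 0 -0.8 0;0 0 -1 0;0 0 -1 0;0 0 -1 0;0 0 -1 0;0 0 -0.7 0;0 0 0 0;0 0 0 0;0 0 0 0;0 0 0 0;0 0 0 0")

```text
time_s: 9.87
tcp_pos: [0.5895, 0.0374, 0.1746]
ee_rot: [[0.935, -0.354, -0.001], [-0.354, -0.935, -0.0], [-0.001, 0.001, -1.0]]
wrist_force: [0.4, -0.1, -0.2]
gripper_width: 0.638
gripper_force: 30.0
```

```bash
python3 - <<'E'
from h import *
s=sense();print(s["tcp_pos"],s["wrist_force"],s["gripper_force"],s["joint_velocities"].round(2))
c=cap("scene");d=cap("side")
a=c["frame"][110:230,235:335];b=d["frame"][130:250,190:290]
f=lambda x:cv2.convertScaleAbs(cv2.resize(x,(400,480),interpolation=cv2.INTER_CUBIC),alpha=1.6)
cv2.imwrite("pics/z5.png",np.hstack([f(a),f(b)]))
E
```

```text
[0.58947587 0.03743927 0.17463028] [ 0.35098825 -0.05581844 -0.19709273] 29.999924164140594 [ 0.03 -0.06  0.1   0.03  0.08  0.04]
```

View pics/z5.png

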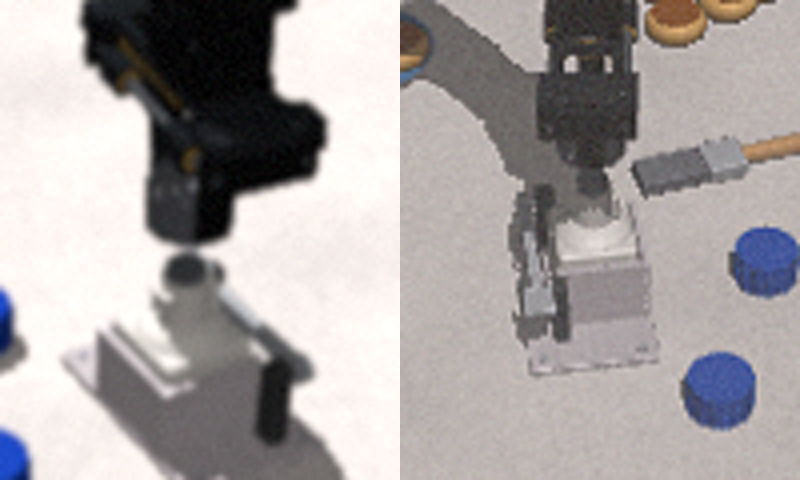

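The bottle's dark open mouth is visible at about (185,268) in the left crop. The cap is held above it in the fingers, the bar is closed and the bottle is seated. I'm handing the job in.

```bash
python3 -c "
from station import r
print(r.finish_job())"
```

```text
the job is handed in; nothing more can be done
None
```

I closed the bar, freed the cap with a press and a turn of about 80°, and handed the job in with the cap held about 6 cm above the bottle's mouth; no pass or fail result came back.

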